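Pin the hinge of the centrifuge guard

TASK

The two halves of the iron centrifuge guard are chocked on their round board with the hinge knuckles in line. Take the hinge pin (the one with the round disc and plain round stem) out of the rack, start it into the upper knuckle while you hold it, and push it down through both knuckles, fully home, so that its disc sits on the flared mouth; then let go. Leave the other two pins in the rack.

Things in the scene. Friction and masses are not known exactly. Their poses are not given: they have to be found in the camera images.
- hinge_pin_grip (a point): Brass hinge pin hanging upright in a rack: plain round stem (diameter 16 mm, 50 mm tall) on a round disc (diameter 44, 6 thick); below it a shank of diameter 11, 66 mm long, its last 10 mm tapered to 5 mm. Weighs about 0.18 kg. This point is on its axis in the stem, 34 mm above the disc's underside, 22 below the stem's top, 100 above the shank's tip; z up along the pin.
- hinge_mouth (a point): Centre of the hinge's flared mouth at its rim, 86 mm above the bench, the highest thing there; z up, x away from the guard, a fixed iron ring. Two upright brass knuckles, bore 16 mm, 0-30 and 34-58 mm below the rim; the top 10 mm flares to 30. A tight wooden plug 36 mm down is driven lower by the tip: the last 30 mm take a push of about 7 N. When home the disc lies on the rim, hinge_pin_grip 34 mm above here.
- square_pin_grip (a point): Another brass pin, to be left: square plate 36 mm wide, square stem 17 mm wide, 44 tall. Point on its axis 34 mm above the rack's top. The rack is an oak board 75 x 255 mm on two end feet, fixed, its top 86 mm above the bench, with three 24 mm holes 85 mm apart in a row along its length; the three pins hang in them by their plates, in any order.
- tee_pin_grip (a point): Another brass pin in the same rack, to be left there: small round disc (32 mm), thin stem and a cross-bar 44 mm long on top (48 mm above the rack). The point lies on its axis 34 mm above the rack's top.
Not all that is in view belongs to the job. Leave any pink or red look-alike of the part that bears hinge_pin_grip alone.

How it is judged (in metres and radians):
On the way:
1. the held hinge pin is started in the upper knuckle: its tip at least 12 mm below the mouth's rim, on the hinge axis to 15 mm (z of hinge_pin_grip in the frame of hinge_mouth below 0.088 m and horizontal distance between hinge_pin_grip and hinge_mouth below 0.015 m and contact force between the fingers and hinge_pin above 0.5 N), for 0.1 s.
At the end, for the whole second after the job is handed in: The hinge pin stands through both knuckles with its disc on the flared mouth: hinge_pin_grip 34 mm above the mouth to 6 mm, within 12 mm of the hinge axis seen from above, upright to 10 degrees, at rest and released; the other two pins still in the rack (z of hinge_pin_grip in the frame of hinge_mouth between 0.028 and 0.04 m and horizontal distance between hinge_pin_grip and hinge_mouth below 0.012 m and angle between hinge_pin_grip's own z axis and vertical below 0.18 rad and linear speed of hinge_pin below 0.02 m/s); the robot touches nothing.
It fails at once if the square-headed pin is moved more than 25 mm or the cross-bar pin is moved more than 25 mm (distance of any of square_pin_grip, tee_pin_grip from where it was at the start of the episode above 0.025 m).
It also fails if it takes over 38 s, if anything falls off the work surface, if the arm or the gripper's body presses on something with over 40 N, if the wrist force passes 120 N, or if a joint passes its speed limit or range.

ROBOT

A 7-joint arm with a two-finger parallel gripper is mounted at the origin on the work surface. World frame = base frame: x ahead of the robot, y to its left, z up, the work surface at z = 0. Lengths are in mm, angles in rad, forces in N, time in s.
With the tool pointing down it reaches from about 375 to 925 mm from the base axis. Payload 3.1 kg.
Tool frame: the origin (TCP) lies at the very end of the fingers, on their centre line; the grasp point (between the pads) lies 19 mm behind it (bot.pinch_z is the distance from the TCP to the grasp point, in mm); z points along the fingers, y is the direction in which the jaws open and shut (so a half turn about z gives the same grasp; the last joint's range is limited). The gripper opens to 85 mm and grips with 20 to 120 N. Pads are 22 mm wide; open, the fingers measure 114 mm over their backs; the gripper's body (76 mm by 85 mm) begins 54 mm behind the grasp point. The pads swing forward as they close: fully open they stand 13 mm farther back than shut.
Start: joints at [1.034, 0.383, 0.044, 1.598, -0.018, 1.161, -0.05], TCP at [276.174, -588.414, 231.269] pointing down, gripper open.
Joint ranges: [-2.61, 2.61], [-0.41, 2.15], [-1.48, 1.57], [0, 2.5], [-1.57, 4.71], [0.05, 1.97], [-2.85, 2.85]. Speed limits (rad/s): [2.79, 2.79, 3.14, 3.14, 3.14, 3.14, 3.14].

INTERFACE

Orientations are given as a unit quaternion [x, y, z, w].
In Python, from cell import bot gives the robot as it stands. The module is installed in compiled form; this text tells all that it offers.
- The arm moves only by the tool carry_out, never from a script. Its argument "deltas" is a list of rows, each an object of numbers: "tx", "ty", "tz": the shift along the world's x, y, z as a fraction of full scale; "wx", "wy", "wz": the turn, a rotation vector about the world's x, y, z as a fraction of full scale; "grip": the opening, from -1 (shut) to 1 (fully open). A call has 1 to 20 rows; each row shifts and turns the pose as measured when the row begins; what a row does not reach is not made up. Full scale, the value 1, is 100 cm for a shift and pi rad for a turn. A row lasts 1/12 s, in which the tool goes at most 41.7 mm and 7.16 degrees, less where a joint would pass 70% of its speed; a pose out of reach is approached as far as the arm can. A call with a number of a shift or a turn outside -1 to 1 is refused whole. A call with a gripper value outside its range is refused whole. The fingers move at their own pace and stop on an object; the grip force is fixed at half the most. Time passes only in rows, so rows that do not move let the fingers close. It gives the time, the measured TCP pose, the force and the opening at its end, in the units of the state.
- bot.read_state(): the state, without advancing time (a new reading comes with each control period).
- bot.grab_frame(name): name is "scene" or "side" or "wrist"; returns a dict with "img" (420x560x3 uint8, red, green, blue), "z_map" (420x560 float32, mm along the optical axis (not along the pixel's ray), 0 where there is no reading), "fx", "fy", "cx", "cy" (pixels), "k1" (the pictures are not rectified: a ray, as slopes to the right and down, at radius r is drawn at 1 + k1 r^2 times it, then the intrinsics apply), "world_to_cam" (4x4, takes a point from world to camera coordinates). Camera axes: x right, y down, z forward; pixel columns grow to the right and rows downward; lengths in mm; the calibration is good to about 2 mm. A picture is of the moment at which its call begins.
- bot.close_job(): hands the job in, once; it reports no verdict.
Trained networks look in a picture, given as the dict that the camera call returned (one of the last four; its "shot" number tells which), for a name from the list of things; names that differ only in an ending like _2 or _b are one class to them, and where a whole thing is asked for, a point or a joint stands for the part that bears it (a point fixed in the world has none). Each returns a list of dicts, best first, with "conf" (0 to 1); they miss things now and then, are a little off and sometimes report something else, mostly with a low value. They report only what shows in the picture. A call takes as long as a camera call. They do not tell look-alikes from the thing itself.
- bot.regions_of(picture, query): "mask" (420x560 bool, what is visible of it) and "bbox" ([left, top, right, bottom] in pixels, round what is visible of it).
The state is a dict: "time": time; "qpos": joint angles; "joint_velocities": joint speeds; "effort": joint torques, N m; "tcp_pos": TCP position; "tool_rot": TCP orientation; "contact_force": force on the tool from outside, world axes, zero at the start; "wrist_torque": the same for the moment, N m; "gripper_width": finger opening in mm.
Only numpy, scipy, OpenCV 4.12 (cv2) and the standard library are available. Lean on these libraries where they do the work, as an engineer would, in place of code of your own. Each camera call takes 0.05 s, during which the arm holds its last target.

## Working session

There is one attempt and no reset: what is moved stays moved. The work goes in short steps, Python scripts to look and compute and a tool call to move; the robot and the scene stay as the last step left them, time stands still between calls to the robot, and variables do not carry over. Pictures are saved under pics/ and viewed, and the job is handed in when it is done.

Besides the shell and the picture viewer there is one more tool, called after ">>>" as name(argument=value, ...), one argument or row to a line, values as JSON. carry_out: Moves the arm, as the interface text tells. Its arguments: {"type":"object","properties":{"deltas":{"type":"array"}},"required":["deltas"]}

```bash
mkdir -p pics; cat > h.py <<'E'
import numpy as np, cv2
from cell import bot
def save(f,name,box=None,scale=1):
    im=f["img"]
    if box: l,t,r,b=box; im=im[t:b,l:r]
    im=cv2.resize(im,None,fx=scale,fy=scale,interpolation=cv2.INTER_CUBIC) if scale!=1 else im
    cv2.imwrite("pics/"+name,im[:,:,::-1])
def world(f):
    K=np.array([[f["fx"],0,f["cx"]],[0,f["fy"],f["cy"]],[0,0,1.]])
    v,u=np.mgrid[0:420,0:560].astype(float)
    p=cv2.undistortPoints(np.stack([u.ravel(),v.ravel()],1)[:,None],K,np.array([f["k1"],0,0,0.])).reshape(420,560,2)
    z=f["z_map"].astype(float)
    P=np.dstack([p[...,0]*z,p[...,1]*z,z,np.ones_like(z)])
    W=P@np.linalg.inv(f["world_to_cam"]).T
    W=W[...,:3]; W[z<=0]=np.nan
    return W
def proj(f,X):
    X=np.atleast_2d(X).astype(float); c=(f["world_to_cam"]@np.c_[X,np.ones(len(X))].T).T
    s=c[:,:2]/c[:,2:3]; s=s*(1+f["k1"]*(s**2).sum(1,keepdims=True))
    return s*[f["fx"],f["fy"]]+[f["cx"],f["cy"]]
E
python3 - <<'E'
from h import *
s=bot.read_state(); print(s)
for n in ["scene","side","wrist"]:
    f=bot.grab_frame(n); save(f,n+"0.png"); W=world(f)
    for q in ["hinge_pin_grip","square_pin_grip","tee_pin_grip","hinge_mouth"]:
        for r in bot.regions_of(f,q):
            P=W[r["mask"]]; print(n,q,round(r["conf"],2),r["bbox"],np.round(np.nanmedian(P,0)),np.round(np.nanmin(P,0)),np.round(np.nanmax(P,0)))
E
```

```text
{'time': 0.0, 'qpos': array([ 1.03415677,  0.38386779,  0.04380281,  1.59959219, -0.01791033,
        1.16120937, -0.0499217 ]), 'joint_velocities': array([-1.68411444e-04, -3.25669556e-05, -1.85600128e-04,  9.62195973e-04,
       -7.42826094e-04, -1.06669313e-03,  5.01191768e-04]), 'effort': array([-7.03072565e-04, -4.33460069e+01,  1.02444202e+00, -2.49511617e+01,
        1.06285082e-02,  1.14722655e-02,  7.18125079e-06]), 'tcp_pos': array([ 275.78530586, -587.53584033,  229.85705754]), 'tool_rot': array([ 9.76014043e-01,  2.17703434e-01, -3.52690352e-04, -1.29522563e-03]), 'contact_force': array([ 0.82926361, -0.68707496, -0.0793008 ]), 'wrist_torque': array([ 0.02048665,  0.00375797, -0.03465368]), 'gripper_width': 85.29675638054535}
scene hinge_pin_grip 0.71 [171.8, 241.6, 195.4, 288.7] [ 415. -320.   73.] [ 285. -339.   -2.] [ 432. -229.  124.]
scene hinge_pin_grip 0.61 [180.1, 317.2, 206.1, 364.8] [ 575. -431.   73.] [ 462. -449.   -2.] [ 593. -362.  124.]
scene hinge_pin_grip 0.57 [232.1, 266.3, 254.8, 301.8] [ 575. -307.   94.] [ 551. -325.   86.] [ 592. -282.  145.]
scene s
[... 392 characters left out ...]
2.] [ 548. -532.   -3.] [ 620. -401.  123.]
side hinge_pin_grip 0.67 [286.8, 137.5, 301.1, 162.8] [ 566. -298.   94.] [ 548. -338.   83.] [ 592. -279.  143.]
side hinge_pin_grip 0.61 [342.7, 166.9, 362.4, 201.5] [ 408. -312.   73.] [ 390. -361.    1.] [ 436. -294.  126.]
side square_pin_grip 0.63 [271.0, 162.9, 288.8, 184.6] [ 549. -213.   95.] [ 529. -244.   83.] [ 580. -195.  138.]
side tee_pin_grip 0.7 [81.2, 278.3, 218.5, 420.0] [526. 248.  14.] [405.  77.  -3.] [682. 365.  89.]
side tee_pin_grip 0.54 [255.2, 186.5, 272.7, 210.9] [ 534. -133.   94.] [ 518. -168.   84.] [ 566. -118.  137.]
side hinge_mouth 0.81 [81.9, 277.4, 219.2, 420.0] [526. 249.  14.] [405.  77.  -3.] [682. 364.  89.]
```

```bash
python3 - <<'E'
import cv2,numpy as np
a=cv2.imread('pics/scene0.png');b=cv2.imread('pics/side0.png');
cv2.imwrite('pics/c1.png',cv2.resize(a[200:380,140:330],None,fx=3.1,fy=3.1,interpolation=2))
cv2.imwrite('pics/c2.png',cv2.resize(b[270:420,70:230],None,fx=3.8,fy=3.8,interpolation=2))
cv2.imwrite('pics/c3.png',cv2.resize(a[130:240,320:450],None,fx=5,fy=5,interpolation=2))
E
```

```text
(no output)
```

View pics/scene0.png

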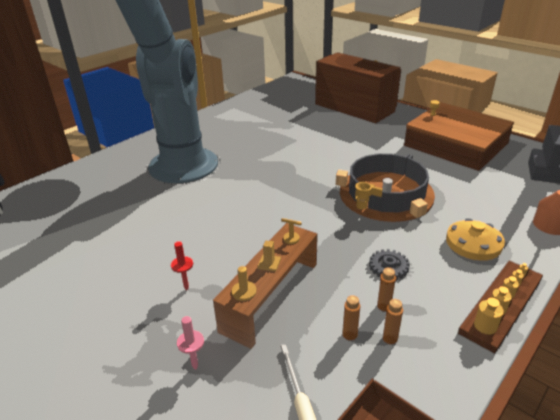

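View pics/side0.png

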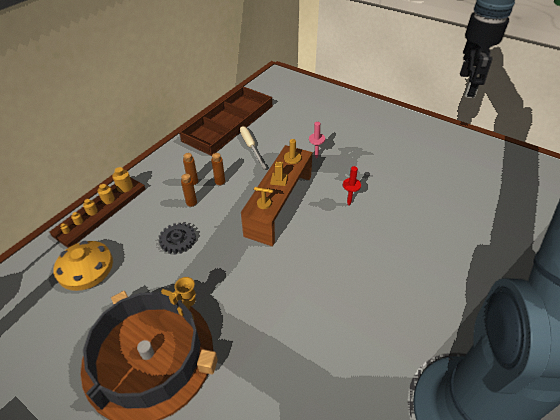

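View pics/c1.png

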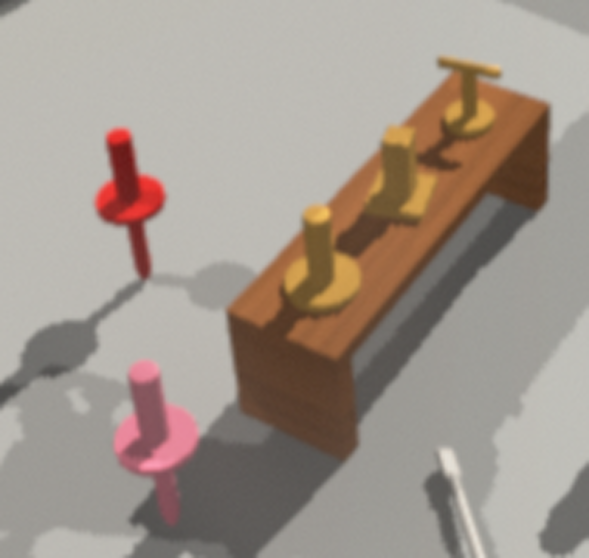

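View pics/c2.png

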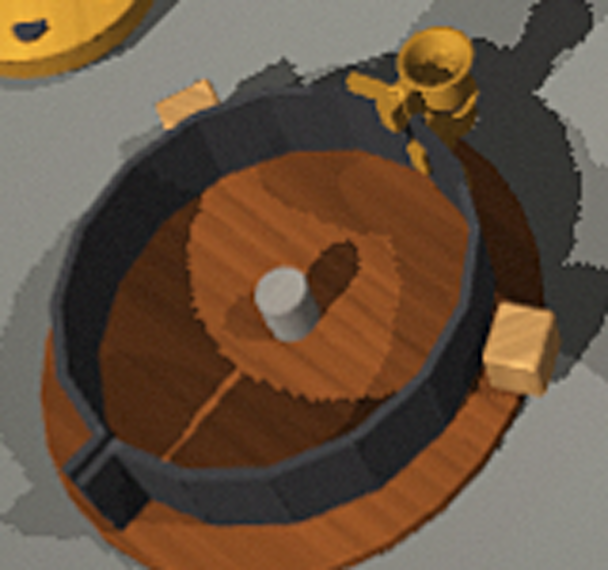

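View pics/c3.png

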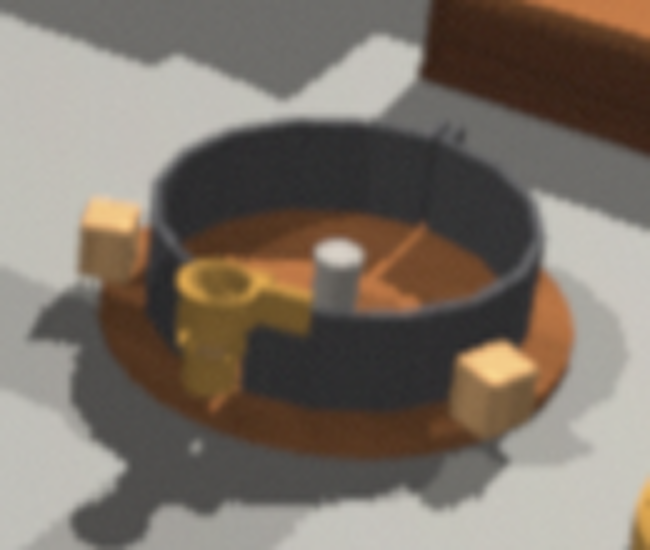

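The scene image shows three candidates for the hinge pin:
- Brass pin in the rack, with a round disc and plain round stem, at (243,284).
- Red look-alike at (182,265), not in the rack.
- Pink look-alike at (190,342), not in the rack.

The enlarged crop confirms that the brass one at the near end of the rack is the hinge pin. The square pin is at (270,257), the tee pin at (291,232), and the hinge mouth at about (364,187) in scene and (185,285) in side. Next I'll measure the axes.

```bash
cat > m.py <<'E'
from h import *
from scipy.optimize import least_squares
def circ(P,r0=None):
    f=(lambda p:np.hypot(P[:,0]-p[0],P[:,1]-p[1])-p[2]) if r0 is None else (lambda p:np.hypot(P[:,0]-p[0],P[:,1]-p[1])-r0)
    x0=[*P[:,:2].mean(0)]+([12] if r0 is None else [])
    return least_squares(f,x0,loss='soft_l1',f_scale=1).x
if __name__=="__main__":
    for n in ["scene","side"]:
        f=bot.grab_frame(n); W=world(f).reshape(-1,3); C=np.linalg.inv(f["world_to_cam"])[:3,3]
        P=W[(np.hypot(W[:,0]-570,W[:,1]+303)<32)&(W[:,2]>98)&(W[:,2]<139)]
        d=P[:,:2].mean(0)-C[:2]; d/=np.linalg.norm(d)
        print(n,"cam",C.round(),"stem n",len(P),"mean",P.mean(0).round(1), "axis~",(P[:,:2].mean(0)+d*6.3).round(1),"fit8",circ(P,8).round(1))
        R=W[(np.hypot(W[:,0]-570,W[:,1]+303)<32)&(W[:,2]>88)&(W[:,2]<96)]
        print(" disc",len(R),((R.min(0)+R.max(0))/2).round(1),R.min(0).round(1),R.max(0).round(1))
        T=W[(W[:,1]>60)&(W[:,1]<480)&(W[:,0]>350)&(W[:,0]<700)&(W[:,2]>79)]
        T=T[T[:,2]<95]
        img=f["img"].reshape(-1,3)
        M=np.zeros((420,560),bool)
        c=(364,187) if n=="scene" else (185,285)
        M[c[1]-12:c[1]+14,c[0]-14:c[0]+14]=True
        w=W.reshape(420,560,3); 
        sel=M&(w[...,2]>80)&(w[...,2]<92)&(f["img"][...,0]>f["img"][...,2]*1.6)
        Q=w[sel]; print(" rim",len(Q),Q.min(0).round(1),Q.max(0).round(1),circ(Q).round(1))
        save(f,n+"_rim.png",(c[0]-30,c[1]-25,c[0]+30,c[1]+25),10)
E
python3 m.py
```

```text
scene cam [1031. -698.  690.] stem n 155 mean [ 574.3 -306.2  118.8] axis~ [ 569.5 -302.1] fit8 [ 569.3 -302.1]
 disc 337 [ 570.9 -301.8   91.9] [ 541.1 -332.2   88. ] [ 600.7 -271.4   95.7]
 rim 104 [519.5 105.   80. ] [556.1 151.2  90. ] [537.5 121.7  16.1]
side cam [125. 391. 786.] stem n 95 mean [ 567.7 -298.   118.6] axis~ [ 571.1 -303.3] fit8 [ 570.7 -303. ]
 disc 140 [ 569.9 -301.6   91.7] [ 540.6 -323.8   88. ] [ 599.1 -279.4   95.3]
 rim 174 [517.5 104.4  80.1] [556.3 141.3  88.5] [536.2 123.7  16.1]
```

>>> carry_out(
  deltas=[
    {"tx": 0.0267, "ty": 0.026, "tz": 0.003, "wz": 0.038, "grip": 1},
    {"tx": 0.0267, "ty": 0.026, "tz": 0.003, "wz": 0.038, "grip": 1},
    {"tx": 0.0267, "ty": 0.026, "tz": 0.003, "wz": 0.038, "grip": 1},
    {"tx": 0.0267, "ty": 0.026, "tz": 0.003, "wz": 0.038, "grip": 1},
    {"tx": 0.0267, "ty": 0.026, "tz": 0.003, "wz": 0.038, "grip": 1},
    {"tx": 0.0267, "ty": 0.026, "tz": 0.003, "wz": 0.038, "grip": 1},
    {"tx": 0.0267, "ty": 0.026, "tz": 0.003, "wz": 0.038, "grip": 1},
    {"tx": 0.0267, "ty": 0.026, "tz": 0.003, "wz": 0.038, "grip": 1},
    {"tx": 0.0267, "ty": 0.026, "tz": 0.003, "wz": 0.038, "grip": 1},
    {"tx": 0.0267, "ty": 0.026, "tz": 0.003, "wz": 0.038, "grip": 1},
    {"tx": 0.0267, "ty": 0.026, "tz": 0.003, "wz": 0.038, "grip": 1},
    {"grip": 1},
    {"grip": 1},
  ],
)

```text
validation failed for argument at $.de...
```

```bash
cat > w.py <<'E'
from m import *
from scipy.spatial.transform import Rotation as R
s=bot.read_state(); r=R.from_quat(s["tool_rot"])
print(s["time"],s["tcp_pos"].round(1),s["gripper_width"].round(1),"z",r.as_matrix()[:,2].round(4),"y",r.as_matrix()[:,1].round(3),"F",s["contact_force"].round(1))
E
python3 - <<'E'
from w import *
f=bot.grab_frame("wrist"); save(f,"wrist1.png")
W=world(f).reshape(-1,3)
P=W[(np.hypot(W[:,0]-570,W[:,1]+303)<35)]
for a,b in [(88,96),(98,139),(138,146)]:
    Q=P[(P[:,2]>a)&(P[:,2]<b)]; print(a,b,len(Q),Q.mean(0).round(1),((Q.min(0)+Q.max(0))/2).round(1))
print(proj(f,[[570,-302.5,142],[570,-302.5,92]]).round(1))
E
```

```text
Traceback (most recent call last):
  File "w.py", line 4, in <module>
    print(s["time"],s["tcp_pos"].round(1),s["gripper_width"].round(1),"z",r.as_matrix()[:,2].round(4),"y",r.as_matrix()[:,1].round(3),"F",s["contact_force"].round(1))
                                          ^^^^^^^^^^^^^^^^^^^^^^^^
AttributeError: 'float' object has no attribute 'round'
```

>>> carry_out(
  deltas=[
    {"tx": 0.0267, "ty": 0.026, "tz": 0.003, "wx": 0, "wy": 0, "wz": 0.038, "grip": 1},
    {"tx": 0.0267, "ty": 0.026, "tz": 0.003, "wx": 0, "wy": 0, "wz": 0.038, "grip": 1},
    {"tx": 0.0267, "ty": 0.026, "tz": 0.003, "wx": 0, "wy": 0, "wz": 0.038, "grip": 1},
    {"tx": 0.0267, "ty": 0.026, "tz": 0.003, "wx": 0, "wy": 0, "wz": 0.038, "grip": 1},
    {"tx": 0.0267, "ty": 0.026, "tz": 0.003, "wx": 0, "wy": 0, "wz": 0.038, "grip": 1},
    {"tx": 0.0267, "ty": 0.026, "tz": 0.003, "wx": 0, "wy": 0, "wz": 0.038, "grip": 1},
    {"tx": 0.0267, "ty": 0.026, "tz": 0.003, "wx": 0, "wy": 0, "wz": 0.038, "grip": 1},
    {"tx": 0.0267, "ty": 0.026, "tz": 0.003, "wx": 0, "wy": 0, "wz": 0.038, "grip": 1},
  ],
)

```text
time: 1.52
tcp_pos: [480.9, -383.3, 256.4]
tool_rot: [0.762, 0.647, -0.004, 0.005]
contact_force: [0.6, 0.5, -0.1]
gripper_width: 85.7
```

```bash
sed -i 's/s\["gripper_width"\].round(1)/round(float(s["gripper_width"]),1)/' w.py; python3 w.py
```

```text
1.5167 [ 480.9 -383.3  256.4] 85.7 z [-5.000e-04 -1.300e-02 -9.999e-01] y [ 0.987 -0.162  0.002] F [ 0.6  0.5 -0.1]
```

>>> carry_out(
  deltas=[
    {"tx": 0.0267, "ty": 0.025, "tz": 0, "wx": 0.002, "wy": 0, "wz": 0.036, "grip": 1},
    {"tx": 0.0267, "ty": 0.025, "tz": 0, "wx": 0.002, "wy": 0, "wz": 0.036, "grip": 1},
    {"tx": 0.025, "ty": 0.022, "tz": 0, "wx": 0.001, "wy": 0, "wz": 0.033, "grip": 1},
    {"tx": 0.003, "ty": 0.002, "tz": 0, "wx": 0, "wy": 0, "wz": 0, "grip": 1},
    {"tx": 0, "ty": 0, "tz": 0, "wx": 0, "wy": 0, "wz": 0, "grip": 1},
  ],
)

```text
time: 1.93
tcp_pos: [574.6, -292.8, 259.4]
tool_rot: [0.631, 0.776, 0.007, 0.001]
contact_force: [-0.5, -0.6, -0.3]
gripper_width: 85.6
```

```bash
python3 - <<'E'
from w import *
f=bot.grab_frame("wrist"); save(f,"wrist1.png")
W=world(f).reshape(-1,3)
P=W[(np.hypot(W[:,0]-570,W[:,1]+303)<35)]
for a,b in [(88,96),(98,139),(138,146)]:
    Q=P[(P[:,2]>a)&(P[:,2]<b)]; print(a,b,len(Q),Q.mean(0).round(1),((Q.min(0)+Q.max(0))/2).round(1))
print(proj(f,[[570,-302.5,142],[570,-302.5,92]]).round(1))
E
```

```text
1.9333 [ 574.6 -292.8  259.4] 85.6 z [ 0.0103  0.0084 -0.9999] y [0.979 0.204 0.012] F [-0.5 -0.6 -0.3]
88 96 1141 [ 568.8 -299.3   91.1] [ 569.3 -302.6   92. ]
98 139 239 [ 568.4 -297.5  119.9] [ 568.9 -299.1  118.5]
138 146 281 [ 569.2 -303.   140.8] [ 569.1 -303.4  140.6]
[[269.2 220.2]
 [269.9 202.6]]
```

View pics/wrist1.png

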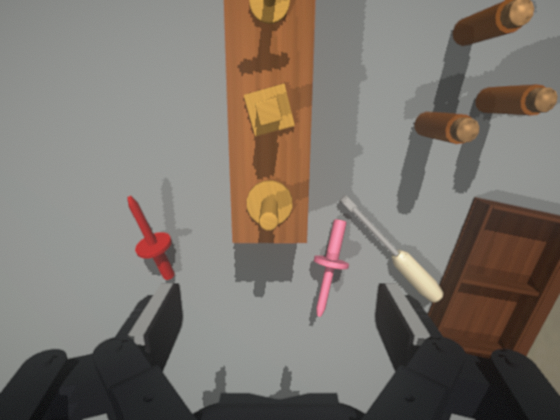

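>>> carry_out(
  deltas=[
    {"tx": -0.005, "ty": -0.01, "tz": -0.02, "wx": -0.0027, "wy": 0.0033, "wz": 0, "grip": 1},
    {"tx": 0, "ty": 0, "tz": -0.03, "wx": 0, "wy": 0, "wz": 0, "grip": 1},
    {"tx": 0, "ty": 0, "tz": -0.03, "wx": 0, "wy": 0, "wz": 0, "grip": 1},
    {"tx": 0, "ty": 0, "tz": 0, "wx": 0, "wy": 0, "wz": 0, "grip": 1},
  ],
)

```text
time: 2.32
tcp_pos: [567.8, -308.5, 180.8]
tool_rot: [0.634, 0.773, -0.001, 0.004]
contact_force: [-0.7, 0.6, -2.1]
gripper_width: 85.7
```

```bash
python3 w.py
```

```text
2.3167 [ 567.8 -308.5  180.8] 85.7 z [ 0.0048 -0.0066 -1.    ] y [0.981 0.195 0.003] F [-0.7  0.6 -2.1]
```

>>> carry_out(
  deltas=[
    {"tx": 0.0017, "ty": 0.0057, "tz": -0.02, "wx": 0.002, "wy": 0.0015, "wz": 0, "grip": 1},
    {"tx": 0, "ty": 0, "tz": -0.02, "wx": 0, "wy": 0, "wz": 0, "grip": 1},
    {"tx": 0, "ty": 0, "tz": -0.015, "wx": 0, "wy": 0, "wz": 0, "grip": 1},
    {"tx": 0, "ty": 0, "tz": 0, "wx": 0, "wy": 0, "wz": 0, "grip": 1},
  ],
)

```text
time: 2.65
tcp_pos: [565.2, -311.5, 127.6]
tool_rot: [0.64, 0.769, -0.003, 0.001]
contact_force: [-0.3, -0.3, 0.6]
gripper_width: 85.1
```

```bash
python3 w.py
```

```text
2.65 [ 565.2 -311.5  127.6] 85.1 z [-0.0014 -0.0056 -1.    ] y [ 0.983  0.181 -0.002] F [-0.3 -0.3  0.6]
```

>>> carry_out(
  deltas=[
    {"tx": 0.0043, "ty": 0.0087, "tz": 0, "wx": 0.0018, "wy": -0.0004, "wz": 0, "grip": 1},
    {"tx": 0, "ty": 0, "tz": 0, "wx": 0, "wy": 0, "wz": 0, "grip": 1},
  ],
)

```text
time: 2.82
tcp_pos: [568.8, -305.5, 129.6]
tool_rot: [0.642, 0.767, -0.0, 0.0]
contact_force: [0.8, 2.4, -0.4]
gripper_width: 85.5
```

```bash
python3 w.py
```

```text
2.8167 [ 568.8 -305.5  129.6] 85.5 z [ 1.0e-04 -1.2e-03 -1.0e+00] y [ 0.984  0.176 -0.   ] F [ 0.8  2.4 -0.4]
```

>>> carry_out(
  deltas=[
    {"tx": 0.001, "ty": 0.004, "tz": -0.015, "wx": 0, "wy": 0, "wz": 0, "grip": 1},
    {"tx": 0, "ty": 0.001, "tz": -0.013, "wx": 0, "wy": 0, "wz": 0, "grip": 1},
    {"tx": 0, "ty": 0, "tz": 0, "wx": 0, "wy": 0, "wz": 0, "grip": 1},
  ],
)

```text
time: 3.07
tcp_pos: [573.4, -303.4, 107.6]
tool_rot: [0.643, 0.766, 0.0, 0.006]
contact_force: [-1.4, -0.3, -1.0]
gripper_width: 85.6
```

```bash
python3 w.py
```

```text
3.0667 [ 573.4 -303.4  107.6] 85.6 z [ 0.0095 -0.0071 -0.9999] y [0.985 0.174 0.008] F [-1.4 -0.3 -1. ]
```

>>> carry_out(
  deltas=[
    {"tx": -0.004, "ty": 0.0005, "tz": -0.006, "wx": 0.0022, "wy": 0.003, "wz": 0, "grip": 1},
    {"tx": 0, "ty": 0, "tz": 0, "wx": 0, "wy": 0, "wz": 0, "grip": 1},
  ],
)

```text
time: 3.23
tcp_pos: [570.1, -303.2, 103.0]
tool_rot: [0.643, 0.766, 0.0, 0.001]
contact_force: [0.2, -0.3, -0.9]
gripper_width: 85.6
```

```bash
python3 w.py
```

```text
3.2333 [ 570.1 -303.2  103. ] 85.6 z [ 1.1e-03 -9.0e-04 -1.0e+00] y [0.985 0.174 0.001] F [ 0.2 -0.3 -0.9]
```

Aligned with the pin axis and vertical, so I'll close on the stem.

>>> carry_out(
  deltas=[
    {"tx": 0, "ty": 0, "tz": 0, "wx": 0, "wy": 0, "wz": 0, "grip": -1},
    {"tx": 0, "ty": 0, "tz": 0, "wx": 0, "wy": 0, "wz": 0, "grip": -1},
    {"tx": 0, "ty": 0, "tz": 0, "wx": 0, "wy": 0, "wz": 0, "grip": -1},
    {"tx": 0, "ty": 0, "tz": 0, "wx": 0, "wy": 0, "wz": 0, "grip": -1},
    {"tx": 0, "ty": 0, "tz": 0, "wx": 0, "wy": 0, "wz": 0, "grip": -1},
    {"tx": 0, "ty": 0, "tz": 0, "wx": 0, "wy": 0, "wz": 0, "grip": -1},
    {"tx": 0, "ty": 0, "tz": 0, "wx": 0, "wy": 0, "wz": 0, "grip": -1},
    {"tx": 0, "ty": 0, "tz": 0, "wx": 0, "wy": 0, "wz": 0, "grip": -1},
  ],
)

```text
time: 3.9
tcp_pos: [571.2, -304.8, 105.6]
tool_rot: [0.643, 0.766, 0.0, 0.003]
contact_force: [0.3, 0.6, -0.4]
gripper_width: 14.7
```

```bash
python3 - <<'E'
from w import *
f=bot.grab_frame("scene"); save(f,"s2.png",(200,200,320,320),5)
E
```

```text
3.9 [ 571.2 -304.8  105.6] 14.7 z [ 0.0042 -0.003  -1.    ] y [0.985 0.173 0.004] F [ 0.3  0.6 -0.4]
```

View pics/s2.png

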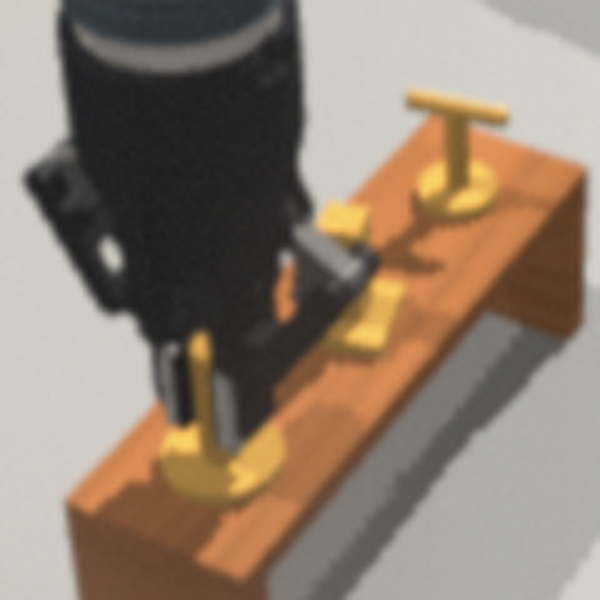

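>>> carry_out(
  deltas=[
    {"tx": -0.001, "ty": 0.001, "tz": 0.02, "wx": 0.001, "wy": 0.0013, "wz": 0, "grip": -1},
    {"tx": 0, "ty": 0, "tz": 0.02, "wx": 0, "wy": 0, "wz": 0, "grip": -1},
  ],
)

```text
time: 4.12
tcp_pos: [565.2, -301.6, 139.7]
tool_rot: [0.643, 0.766, -0.001, -0.007]
contact_force: [1.8, -1.4, -3.0]
gripper_width: 14.5
```

```bash
python3 w.py
```

```text
4.1167 [ 565.2 -301.6  139.7] 14.5 z [-0.012   0.0064 -0.9999] y [ 0.985  0.173 -0.011] F [ 1.8 -1.4 -3. ]
```

>>> carry_out(
  deltas=[
    {"tx": 0.005, "ty": -0.001, "tz": 0.01, "wx": -0.002, "wy": -0.0038, "wz": 0, "grip": -1},
    {"tx": 0.001, "ty": 0, "tz": 0.02, "wx": 0, "wy": 0, "wz": 0, "grip": -1},
    {"tx": 0.001, "ty": 0, "tz": 0.02, "wx": 0, "wy": 0, "wz": 0, "grip": -1},
  ],
)

```text
time: 4.37
tcp_pos: [570.0, -301.6, 188.0]
tool_rot: [0.643, 0.766, -0.001, -0.003]
contact_force: [0.4, -0.7, -1.5]
gripper_width: 14.5
```

```bash
python3 w.py
```

```text
4.3667 [ 570.  -301.6  188. ] 14.5 z [-0.0048  0.0024 -1.    ] y [ 0.985  0.173 -0.004] F [ 0.4 -0.7 -1.5]
```

>>> carry_out(
  deltas=[
    {"tx": 0, "ty": 0, "tz": 0.025, "wx": -0.0008, "wy": -0.0015, "wz": 0, "grip": -1},
    {"tx": 0, "ty": 0, "tz": 0.025, "wx": 0, "wy": 0, "wz": 0, "grip": -1},
    {"tx": 0, "ty": 0.01, "tz": 0.01, "wx": 0, "wy": 0, "wz": 0, "grip": -1},
    {"tx": -0.002, "ty": 0.02, "tz": 0, "wx": 0, "wy": 0, "wz": 0, "grip": -1},
    {"tx": -0.003, "ty": 0.03, "tz": 0, "wx": 0, "wy": 0, "wz": 0, "grip": -1},
    {"tx": -0.003, "ty": 0.035, "tz": 0, "wx": 0, "wy": 0, "wz": 0, "grip": -1},
    {"tx": -0.003, "ty": 0.035, "tz": 0, "wx": 0, "wy": 0, "wz": 0, "grip": -1},
    {"tx": -0.003, "ty": 0.035, "tz": 0, "wx": 0, "wy": 0, "wz": 0, "grip": -1},
  ],
)

```text
time: 5.03
tcp_pos: [554.1, -141.9, 249.9]
tool_rot: [0.651, 0.759, -0.001, 0.005]
contact_force: [0.3, 0.3, -1.9]
gripper_width: 14.8
```

```bash
python3 w.py
```

```text
5.0333 [ 554.1 -141.9  249.9] 14.8 z [ 0.0057 -0.0088 -0.9999] y [0.988 0.153 0.004] F [ 0.3  0.3 -1.9]
```

>>> carry_out(
  deltas=[
    {"tx": -0.002, "ty": 0.035, "tz": 0, "wx": 0.0028, "wy": 0.0018, "wz": 0, "grip": -1},
    {"tx": -0.002, "ty": 0.035, "tz": 0, "wx": 0, "wy": 0, "wz": 0, "grip": -1},
    {"tx": -0.002, "ty": 0.035, "tz": 0, "wx": 0, "wy": 0, "wz": 0, "grip": -1},
    {"tx": -0.002, "ty": 0.035, "tz": 0, "wx": 0, "wy": 0, "wz": 0, "grip": -1},
    {"tx": -0.002, "ty": 0.035, "tz": 0, "wx": 0, "wy": 0, "wz": 0, "grip": -1},
    {"tx": -0.002, "ty": 0.035, "tz": 0, "wx": 0, "wy": 0, "wz": 0, "grip": -1},
    {"tx": -0.002, "ty": 0.025, "tz": 0, "wx": 0, "wy": 0, "wz": 0, "grip": -1},
    {"tx": 0, "ty": 0.01, "tz": 0, "wx": 0, "wy": 0, "wz": 0, "grip": -1},
    {"tx": 0, "ty": 0, "tz": 0, "wx": 0, "wy": 0, "wz": 0, "grip": -1},
  ],
)

```text
time: 5.78
tcp_pos: [525.9, 134.3, 241.7]
tool_rot: [0.642, 0.767, -0.001, -0.006]
contact_force: [0.1, 0.5, -2.3]
gripper_width: 14.5
```

```bash
python3 - <<'E'
from w import *
f=bot.grab_frame("wrist"); save(f,"wrist3.png")
p=s["tcp_pos"]; zt=r.as_matrix()[:,2]
print(proj(f,[[537,122.5,86],p+zt*85.6,p+zt*20]).round(1))
E
```

```text
5.7833 [525.9 134.3 241.7] 14.5 z [-0.0102  0.0068 -0.9999] y [ 0.984  0.175 -0.009] F [ 0.1  0.5 -2.3]
[[290.  211.9]
 [278.9 222.9]
 [279.2 265.8]]
```

View pics/wrist3.png

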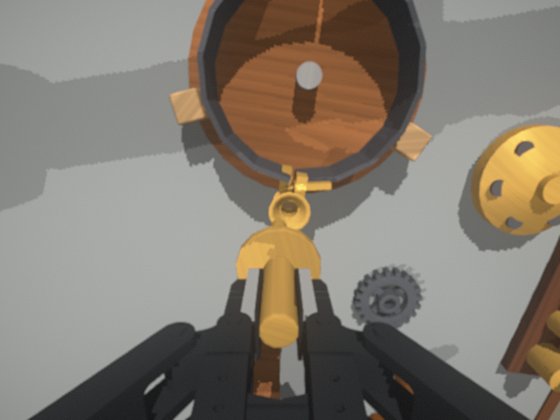

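```bash
python3 - <<'E'
from w import *
f=bot.grab_frame("wrist"); w=world(f)
M=np.zeros((420,560),bool); M[190:232,268:312]=True
col=f["img"][...,0]>f["img"][...,2]*1.6
for zl in (80,83):
    Q=w[M&col&(w[...,2]>zl)&(w[...,2]<90)]; Q=Q[np.hypot(Q[:,0]-537,Q[:,1]-122.5)<24]
    print("wrist rim",len(Q),Q.min(0).round(1),Q.max(0).round(1),circ(Q).round(1))
save(f,"wr.png",(240,170,340,245),7)
p=s["tcp_pos"]
for n in ["scene","side"]:
    f=bot.grab_frame(n); W=world(f); C=np.linalg.inv(f["world_to_cam"])[:3,3]
    col=(f["img"][...,0]>f["img"][...,2]*1.6)
    uv=proj(f,[p+[0,0,-20],p+[0,0,-85.6]]); print(n,uv.round(1).tolist())
    near=col&(np.hypot(W[...,0]-p[0],W[...,1]-p[1])<30)
    for a,b in [(158,178),(178,198),(200,215),(215,228)]:
        P=W[near&(W[...,2]>a)&(W[...,2]<b)]; 
        if len(P)>5: print(a,b,len(P),circ(P,5.5 if b<200 else 22 if b<229 and a<220 else 22).round(1),P.mean(0).round(1))
    c=uv[0].astype(int); save(f,n+"3.png",(c[0]-50,c[1]-50,c[0]+50,c[1]+60),6)
E
```

```text
5.8333 [525.8 133.2 241.5] 14.4 z [-0.011   0.0063 -0.9999] y [ 0.985  0.174 -0.01 ] F [-0.1 -0.1 -2.2]
wrist rim 651 [517.6 106.1  80. ] [555.3 140.8  87.1] [536.3 122.9  15.7]
wrist rim 463 [517.6 106.1  83. ] [555.3 140.8  87.1] [536.3 122.5  16.6]
scene [[366.1, 131.1], [363.8, 157.1]]
158 178 19 [531.1 126.1] [527.6 129.7 170.3]
178 198 29 [525.4 132.9] [528.2 129.1 188.9]
200 215 27 [545.5 115.6] [528.4 129.3 207.6]
215 228 38 [525.6 134. ] [534.  118.3 225.7]
side [[171.1, 247.3], [178.0, 270.2]]
158 178 32 [526.9 130.6] [523.1 132.9 170.2]
178 198 47 [527.4 130.7] [523.5 132.6 187.6]
215 228 146 [529.6 127. ] [519.9 135.8 226.8]
```

View pics/scene3.png

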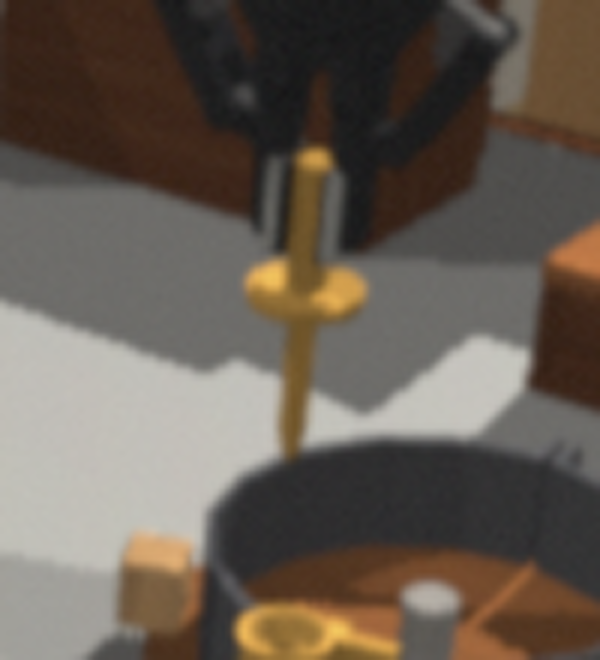

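View pics/side3.png

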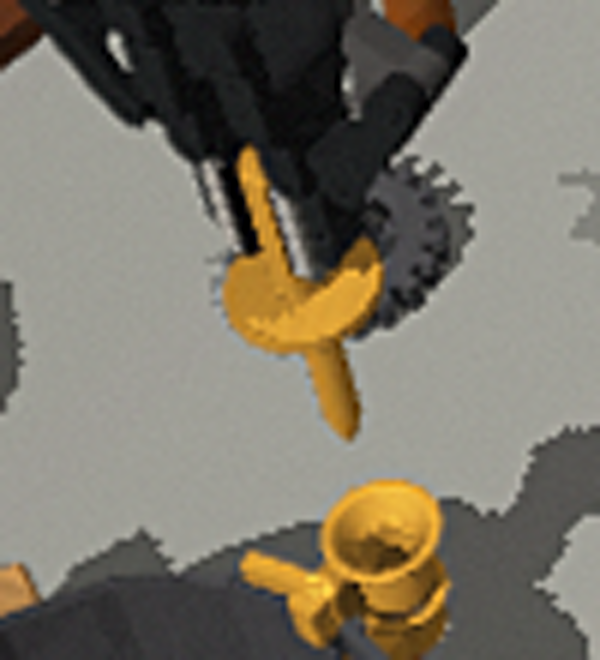

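View pics/wr.png

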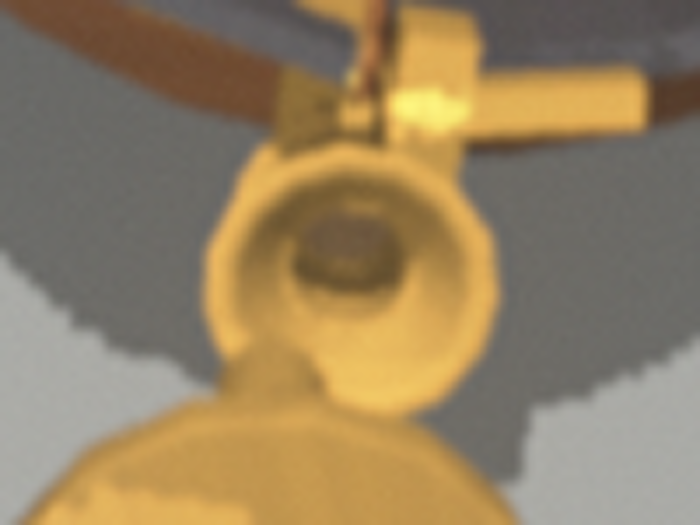

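>>> carry_out(
  deltas=[
    {"tx": 0.0104, "ty": -0.0099, "tz": -0.01, "wx": -0.002, "wy": -0.0035, "wz": 0, "grip": -1},
    {"tx": 0, "ty": 0, "tz": -0.02, "wx": 0, "wy": 0, "wz": 0, "grip": -1},
    {"tx": 0, "ty": 0, "tz": -0.015, "wx": 0, "wy": 0, "wz": 0, "grip": -1},
    {"tx": 0, "ty": 0, "tz": 0, "wx": 0, "wy": 0, "wz": 0, "grip": -1},
    {"tx": 0, "ty": 0, "tz": 0, "wx": 0, "wy": 0, "wz": 0, "grip": -1},
  ],
)

```text
time: 6.4
tcp_pos: [545.1, 99.5, 193.6]
tool_rot: [0.655, 0.756, -0.002, 0.007]
contact_force: [1.2, -0.1, -2.0]
gripper_width: 14.2
```

```bash
python3 w.py
```

```text
6.4 [545.1  99.5 193.6] 14.2 z [ 0.0075 -0.0112 -0.9999] y [0.99  0.143 0.006] F [ 1.2 -0.1 -2. ]
```

>>> carry_out(
  deltas=[
    {"tx": -0.009, "ty": 0.023, "tz": 0, "wx": 0.0035, "wy": 0.0024, "wz": 0, "grip": -1},
    {"tx": 0, "ty": 0, "tz": 0, "wx": 0, "wy": 0, "wz": 0, "grip": -1},
  ],
)

```text
time: 6.57
tcp_pos: [537.5, 117.6, 193.0]
tool_rot: [0.658, 0.753, -0.001, 0.0]
contact_force: [0.0, 2.5, -2.0]
gripper_width: 14.2
```

```bash
python3 w.py
```

```text
6.5667 [537.5 117.6 193. ] 14.2 z [-9.0e-04 -1.4e-03 -1.0e+00] y [ 0.991  0.134 -0.001] F [ 0.   2.5 -2. ]
```

Check that it holds still, by one zero row.

>>> carry_out(
  deltas=[
    {"tx": -0.0012, "ty": 0.0055, "tz": -0.005, "wx": 0, "wy": 0, "wz": 0, "grip": -1},
  ],
)

```text
time: 6.65
tcp_pos: [538.7, 119.7, 189.1]
tool_rot: [0.66, 0.751, -0.001, 0.002]
contact_force: [0.1, -1.7, -2.7]
gripper_width: 14.3
```

>>> carry_out(
  deltas=[
    {"tx": 0, "ty": 0, "tz": 0, "wx": 0, "wy": 0, "wz": 0, "grip": -1},
  ],
)

```text
time: 6.73
tcp_pos: [538.0, 121.3, 188.7]
tool_rot: [0.659, 0.752, -0.0, 0.001]
contact_force: [-0.8, 1.7, -2.8]
gripper_width: 14.4
```

>>> carry_out(
  deltas=[
    {"tx": 0, "ty": 0, "tz": 0, "wx": 0, "wy": 0, "wz": 0, "grip": -1},
  ],
)

```text
time: 6.82
tcp_pos: [538.7, 120.5, 189.1]
tool_rot: [0.66, 0.752, -0.0, 0.002]
contact_force: [0.3, -0.4, -1.5]
gripper_width: 14.8
```

```bash
python3 w.py
```

```text
6.8167 [538.7 120.5 189.1] 14.8 z [ 0.0028 -0.0027 -1.    ] y [0.992 0.13  0.002] F [ 0.3 -0.4 -1.5]
```

```bash
cat > rel.py <<'E'
from w import *
p=s["tcp_pos"]
for n,mo in [("scene",(537.5,121.7)),("side",(536.2,123.7))]:
    f=bot.grab_frame(n); W=world(f); C=np.linalg.inv(f["world_to_cam"])[:3,3]
    col=(f["img"][...,0]>f["img"][...,2]*1.6)
    near=col&(np.hypot(W[...,0]-p[0],W[...,1]-p[1])<14)
    tip=p[2]-85.6; P=W[near&(W[...,2]>max(tip+12,92))&(W[...,2]<tip+62)]
    d=p[:2]-C[:2]; d/=np.linalg.norm(d); a=P[:,:2].mean(0)+d*4.3; 
    print(n,len(P),P[:,2].mean().round(),"shank",a.round(1),"minus mouth",(a-mo).round(1))
    c=proj(f,[p+[0,0,-60]])[0].astype(int); save(f,n+"_r%d.png"%(s["time"]*100),(c[0]-50,c[1]-50,c[0]+50,c[1]+50),6)
E
python3 rel.py
```

```text
6.8167 [538.7 120.5 189.1] 14.8 z [ 0.0028 -0.0027 -1.    ] y [0.992 0.13  0.002] F [ 0.3 -0.4 -1.5]
scene 83 139.0 shank [538.2 123.2] minus mouth [0.7 1.5]
side 60 132.0 shank [538.6 122.8] minus mouth [ 2.4 -0.9]
```

>>> carry_out(
  deltas=[
    {"tx": -0.0015, "ty": 0, "tz": -0.015, "wx": 0.0008, "wy": 0.0009, "wz": 0, "grip": -1},
    {"tx": 0, "ty": 0, "tz": 0, "wx": 0, "wy": 0, "wz": 0, "grip": -1},
  ],
)

```text
time: 7.08
tcp_pos: [537.7, 120.8, 174.8]
tool_rot: [0.66, 0.752, 0.001, 0.0]
contact_force: [-1.0, -0.2, -3.9]
gripper_width: 14.3
```

```bash
python3 rel.py
```

```text
7.0833 [537.7 120.8 174.8] 14.3 z [ 1.6e-03  4.0e-04 -1.0e+00] y [0.992 0.13  0.002] F [-1.  -0.2 -3.9]
scene 84 124.0 shank [537.  123.9] minus mouth [-0.5  2.2]
side 59 119.0 shank [539.7 123.6] minus mouth [ 3.5 -0.1]
```

```bash
cd pics; python3 -c "
import cv2,numpy as np
cv2.imwrite('cmp.png',cv2.resize(np.hstack([cv2.imread('scene_r708.png'),cv2.imread('side_r708.png')]),(800,400)))"
```

```text
(no output)
```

View pics/cmp.png

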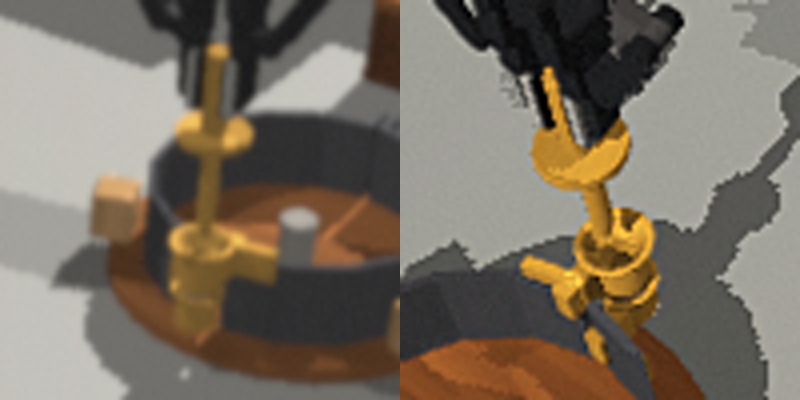

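>>> carry_out(
  deltas=[
    {"tx": -0.0003, "ty": -0.0015, "tz": -0.012, "wx": 0, "wy": 0.0005, "wz": 0, "grip": -1},
  ],
)

```text
time: 7.27
tcp_pos: [542.5, 121.7, 168.4]
tool_rot: [0.659, 0.752, 0.005, 0.004]
contact_force: [0.7, 0.5, -2.2]
gripper_width: 14.6
```

>>> carry_out(
  deltas=[
    {"tx": 0, "ty": 0, "tz": -0.01, "wx": 0, "wy": 0, "wz": 0, "grip": -1},
  ],
)

```text
time: 7.35
tcp_pos: [542.5, 121.0, 158.5]
tool_rot: [0.66, 0.751, 0.005, 0.004]
contact_force: [-4.5, -1.5, 3.0]
gripper_width: 14.7
```

```bash
python3 rel.py
```

```text
7.35 [542.5 121.  158.5] 14.7 z [ 0.0121  0.0026 -0.9999] y [0.992 0.129 0.012] F [-4.5 -1.5  3. ]
scene 67 111.0 shank [541.7 123.9] minus mouth [4.2 2.2]
side 39 104.0 shank [541.6 123.1] minus mouth [ 5.4 -0.6]
```

>>> carry_out(
  deltas=[
    {"tx": -0.005, "ty": -0.001, "tz": 0, "wx": -0.0008, "wy": 0.0038, "wz": 0, "grip": -1},
  ],
)

```text
time: 7.53
tcp_pos: [536.2, 120.2, 156.2]
tool_rot: [0.659, 0.752, -0.001, -0.001]
contact_force: [0.2, 0.1, -1.5]
gripper_width: 14.3
```

>>> carry_out(
  deltas=[
    {"tx": 0, "ty": 0, "tz": 0, "wx": 0, "wy": 0, "wz": 0, "grip": -1},
  ],
)

```text
time: 7.62
tcp_pos: [535.4, 120.1, 155.6]
tool_rot: [0.659, 0.752, -0.002, -0.002]
contact_force: [-0.4, -0.1, -2.9]
gripper_width: 14.6
```

```bash
python3 rel.py
```

```text
7.6167 [535.4 120.1 155.6] 14.6 z [-5.e-03  2.e-04 -1.e+00] y [ 0.991  0.131 -0.005] F [-0.4 -0.1 -2.9]
scene 62 110.0 shank [534.4 122.9] minus mouth [-3.1  1.2]
side 41 103.0 shank [536.  122.4] minus mouth [-0.2 -1.3]
```

>>> carry_out(
  deltas=[
    {"tx": 0.0015, "ty": 0.0003, "tz": -0.006, "wx": 0, "wy": -0.0016, "wz": 0, "grip": -1},
  ],
)

```text
time: 7.8
tcp_pos: [539.4, 121.0, 151.5]
tool_rot: [0.659, 0.752, 0.003, 0.002]
contact_force: [1.3, -0.3, -1.3]
gripper_width: 14.4
```

>>> carry_out(
  deltas=[
    {"tx": 0, "ty": 0, "tz": -0.006, "wx": 0, "wy": 0, "wz": 0, "grip": -1},
  ],
)

```text
time: 7.88
tcp_pos: [539.5, 121.2, 145.5]
tool_rot: [0.659, 0.752, 0.003, 0.002]
contact_force: [-2.4, 0.2, -0.7]
gripper_width: 14.8
```

```bash
python3 w.py
```

```text
7.8833 [539.5 121.2 145.5] 14.8 z [ 0.0065  0.0015 -1.    ] y [0.991 0.13  0.007] F [-2.4  0.2 -0.7]
```

>>> carry_out(
  deltas=[
    {"tx": -0.0012, "ty": 0, "tz": -0.003, "wx": 0, "wy": 0.001, "wz": 0, "grip": -1},
  ],
)

```text
time: 7.97
tcp_pos: [538.1, 121.1, 141.7]
tool_rot: [0.659, 0.752, 0.002, 0.001]
contact_force: [0.7, 0.2, -2.5]
gripper_width: 14.3
```

>>> carry_out(
  deltas=[
    {"tx": 0, "ty": 0, "tz": -0.005, "wx": 0, "wy": 0, "wz": 0, "grip": -1},
  ],
)

```text
time: 8.05
tcp_pos: [538.4, 121.3, 136.5]
tool_rot: [0.659, 0.752, 0.002, 0.001]
contact_force: [0.1, 0.3, -2.5]
gripper_width: 14.7
```

```bash
python3 w.py
```

```text
8.05 [538.4 121.3 136.5] 14.7 z [ 0.0039  0.0017 -1.    ] y [0.991 0.13  0.004] F [ 0.1  0.3 -2.5]
```

>>> carry_out(
  deltas=[
    {"tx": -0.0005, "ty": 0, "tz": -0.006, "wx": -0.0002, "wy": 0.0006, "wz": 0, "grip": -1},
    {"tx": 0, "ty": 0, "tz": -0.006, "wx": 0, "wy": 0, "wz": 0, "grip": -1},
  ],
)

```text
time: 8.22
tcp_pos: [538.7, 121.5, 125.0]
tool_rot: [0.659, 0.752, 0.001, 0.001]
contact_force: [-2.1, -1.8, 4.5]
gripper_width: 14.8
```

```bash
python3 w.py
```

```text
8.2167 [538.7 121.5 125. ] 14.8 z [ 3.1e-03  7.0e-04 -1.0e+00] y [0.991 0.13  0.003] F [-2.1 -1.8  4.5]
```

>>> carry_out(
  deltas=[
    {"tx": -0.0007, "ty": -0.0005, "tz": -0.006, "wx": 0, "wy": 0.0006, "wz": 0, "grip": -1},
    {"tx": 0, "ty": 0, "tz": -0.006, "wx": 0, "wy": 0, "wz": 0, "grip": -1},
  ],
)

```text
time: 8.38
tcp_pos: [538.8, 121.4, 113.2]
tool_rot: [0.659, 0.752, 0.001, 0.001]
contact_force: [-2.5, -0.9, 4.1]
gripper_width: 14.5
```

```bash
python3 w.py
```

```text
8.3833 [538.8 121.4 113.2] 14.5 z [ 2.5e-03  9.0e-04 -1.0e+00] y [0.991 0.13  0.003] F [-2.5 -0.9  4.1]
```

>>> carry_out(
  deltas=[
    {"tx": -0.001, "ty": -0.0005, "tz": -0.005, "wx": 0, "wy": 0.0004, "wz": 0, "grip": -1},
    {"tx": 0, "ty": 0, "tz": -0.004, "wx": 0, "wy": 0, "wz": 0, "grip": -1},
  ],
)

```text
time: 8.55
tcp_pos: [538.7, 121.5, 105.2]
tool_rot: [0.659, 0.752, 0.001, 0.001]
contact_force: [-12.9, -3.8, 38.5]
gripper_width: 14.6
```

```bash
python3 rel.py
```

```text
8.55 [538.7 121.5 105.2] 14.6 z [ 2.3e-03  8.0e-04 -1.0e+00] y [0.991 0.13  0.002] F [-12.9  -3.8  38.5]
scene 0 nan shank [nan nan] minus mouth [nan nan]
side 0 nan shank [nan nan] minus mouth [nan nan]rel.py:8: RuntimeWarning: Mean of empty slice.
  d=p[:2]-C[:2]; d/=np.linalg.norm(d); a=P[:,:2].mean(0)+d*4.3;
  ret = um.true_divide(
rel.py:9: RuntimeWarning: Mean of empty slice.
  print(n,len(P),P[:,2].mean().round(),"shank",a.round(1),"minus mouth",(a-mo).round(1))
  ret = ret.dtype.type(ret / rcount)
```

The force jumped to 38 N at TCP z 105, the expected home height. I'll hold still to unload and look before letting go.

>>> carry_out(
  deltas=[
    {"tx": 0, "ty": 0, "tz": 0.0003, "wx": 0, "wy": 0, "wz": 0, "grip": -1},
  ],
)

```text
time: 8.73
tcp_pos: [538.7, 121.3, 105.7]
tool_rot: [0.659, 0.752, 0.001, 0.001]
contact_force: [0.5, 0.2, -2.1]
gripper_width: 14.4
```

```bash
python3 - <<'E'
from w import *
a=[]
for n in ["scene","side"]:
    f=bot.grab_frame(n); c=proj(f,[[537,122.5,90]])[0].astype(int)
    a.append(cv2.resize(f["img"][c[1]-40:c[1]+40,c[0]-40:c[0]+40],(400,400),interpolation=2))
cv2.imwrite("pics/home.png",np.hstack(a)[:,:,::-1])
E
```

```text
8.7333 [538.7 121.3 105.7] 14.4 z [ 2.5e-03 -2.0e-04 -1.0e+00] y [0.991 0.131 0.003] F [ 0.5  0.2 -2.1]
```

View pics/home.png

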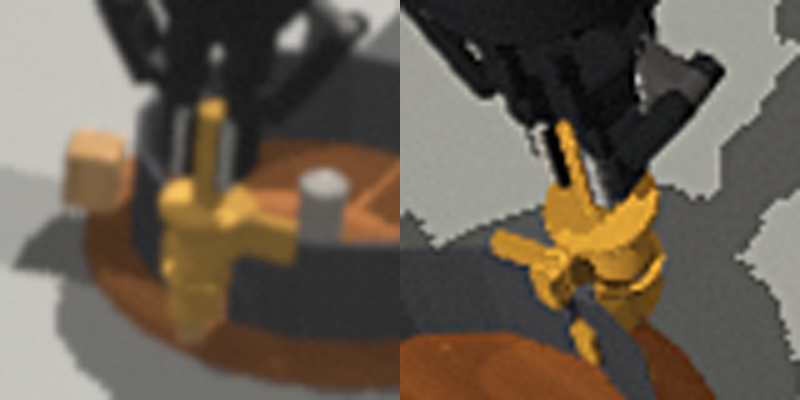

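Both views show the disc on the flared mouth, with no gap. Now I'll open the gripper.

>>> carry_out(
  deltas=[
    {"tx": 0, "ty": 0, "tz": 0, "wx": 0, "wy": 0, "wz": 0, "grip": 1},
    {"tx": 0, "ty": 0, "tz": 0, "wx": 0, "wy": 0, "wz": 0, "grip": 1},
    {"tx": 0, "ty": 0, "tz": 0, "wx": 0, "wy": 0, "wz": 0, "grip": 1},
    {"tx": 0, "ty": 0, "tz": 0, "wx": 0, "wy": 0, "wz": 0, "grip": 1},
    {"tx": 0, "ty": 0, "tz": 0, "wx": 0, "wy": 0, "wz": 0, "grip": 1},
    {"tx": 0, "ty": 0, "tz": 0, "wx": 0, "wy": 0, "wz": 0, "grip": 1},
    {"tx": 0, "ty": 0, "tz": 0.005, "wx": 0, "wy": 0, "wz": 0, "grip": 1},
  ],
)

```text
time: 9.42
tcp_pos: [537.6, 120.9, 107.0]
tool_rot: [0.659, 0.752, 0.0, -0.0]
contact_force: [0.3, 0.1, 0.2]
gripper_width: 85.5
```

```bash
python3 w.py
```

```text
9.4167 [537.6 120.9 107. ] 85.5 z [-1.0e-04  1.3e-03 -1.0e+00] y [0.991 0.13  0.   ] F [0.3 0.1 0.2]
```

>>> carry_out(
  deltas=[
    {"tx": 0, "ty": 0, "tz": 0.015, "wx": 0, "wy": 0, "wz": 0, "grip": 1},
    {"tx": 0, "ty": 0, "tz": 0.02, "wx": 0, "wy": 0, "wz": 0, "grip": 1},
    {"tx": 0, "ty": 0, "tz": 0.03, "wx": 0, "wy": 0, "wz": 0, "grip": 1},
    {"tx": 0, "ty": 0, "tz": 0.03, "wx": 0, "wy": 0, "wz": 0, "grip": 1},
    {"tx": 0, "ty": 0, "tz": 0.03, "wx": 0, "wy": 0, "wz": 0, "grip": 1},
    {"tx": 0, "ty": 0, "tz": 0, "wx": 0, "wy": 0, "wz": 0, "grip": 1},
    {"tx": 0, "ty": 0, "tz": 0, "wx": 0, "wy": 0, "wz": 0, "grip": 1},
  ],
)

```text
time: 10.0
tcp_pos: [535.1, 120.9, 238.5]
tool_rot: [0.659, 0.752, -0.0, -0.001]
contact_force: [-0.7, 0.3, -0.2]
gripper_width: 85.5
```

```bash
python3 - <<'E'
from w import *
a=[]
for n in ["scene","side"]:
    f=bot.grab_frame(n); W=world(f); c=proj(f,[[537,122.5,100]])[0].astype(int); C=np.linalg.inv(f["world_to_cam"])[:3,3]
    a.append(cv2.resize(f["img"][c[1]-40:c[1]+40,c[0]-40:c[0]+40],(400,400),interpolation=2))
    col=(f["img"][...,0]>f["img"][...,2]*1.6); near=col&(np.hypot(W[...,0]-537,W[...,1]-122.5)<30)
    for lo,hi in [(98,118),(118,138)]:
        P=W[near&(W[...,2]>lo)&(W[...,2]<hi)]; print(n,lo,len(P),circ(P,8).round(1))
    P=W[near]; print("top z",np.nanpercentile(P[:,2],[97,99.5]).round(1)); D=P[(P[:,2]>84)&(P[:,2]<97)]; print("disc z",np.percentile(D[:,2],[50,80]).round(1))
    for q in ["square_pin_grip","tee_pin_grip"]:
        for g in bot.regions_of(f,q)[:2]: print(n,q,round(g["conf"],2),np.round(g["bbox"]))
cv2.imwrite("pics/end.png",np.hstack(a)[:,:,::-1])
E
```

```text
10.0 [535.1 120.9 238.5] 85.5 z [-0.0025  0.0013 -1.    ] y [ 0.991  0.132 -0.002] F [-0.7  0.3 -0.2]
scene 98 51 [538.8 124.2]
scene 118 51 [538.  123.9]
top z [142.3 145. ]
disc z [93.1 94.3]
scene square_pin_grip 0.94 [256. 239. 278. 273.]
scene tee_pin_grip 0.49 [280. 218. 302. 245.]
side 98 56 [539.4 123.5]
side 118 56 [539.5 123.2]
top z [141.9 143.2]
disc z [92.1 93.3]
side tee_pin_grip 0.74 [258. 189. 270. 209.]
```

View pics/end.png

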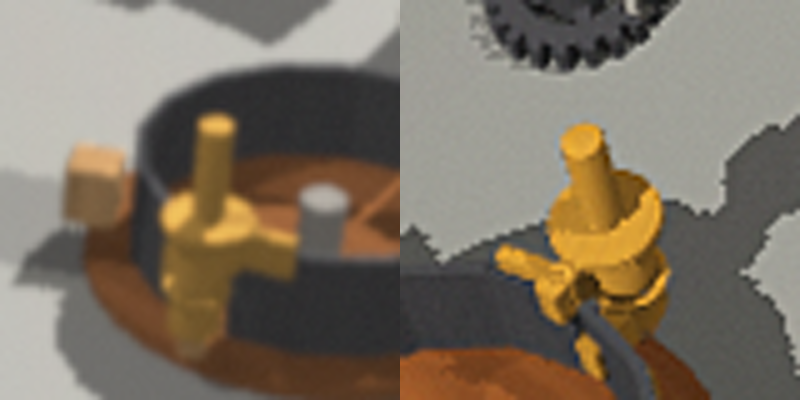

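The pin stands upright and seated: stem top at about 142 mm, disc top at about 92 mm, axis within 3 mm of the mouth. One quick look at the rack before handing in.

```bash
python3 - <<'E'
from w import *
f=bot.grab_frame("scene"); a=cv2.imread("pics/scene0.png")[200:320,200:330]; b=f["img"][200:320,200:330,::-1]
cv2.imwrite("pics/rack.png",cv2.resize(np.hstack([a,b]),(780,360)))
E
```

```text
10.3 [533.5 120.5 235.3] 85.7 z [-8.3e-03  9.0e-04 -1.0e+00] y [ 0.991  0.132 -0.008] F [-0.3 -0.4 -0.1]
```

View pics/rack.png

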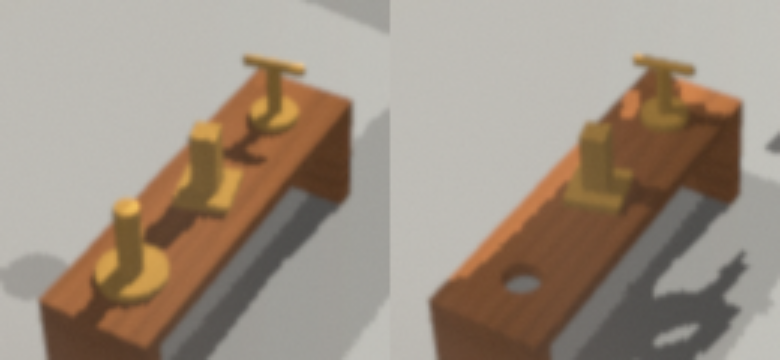

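```bash
python3 -c "
from cell import bot
print(bot.close_job())"
```

```text
the job is handed in; nothing more can be done
None
```

The hinge pin is through both knuckles and fully home in the guard, and I handed the job in at about 10.3 s. The hand-in gave no verdict.

**What I did:** I took the brass round-disc pin from the near end of the rack and left the red and pink look-alikes alone. I started it in the upper knuckle while holding it, pushed it past the plug until the disc seated, then let go and backed about 130 mm clear.

**Seating:** The disc met the mouth at TCP height 105 mm, the expected home height. The force reading peaked at 38.5 N upward there, about 41 N with the sideways part. That was the pin seating in the fingers, but it is close to the 40 N limit for the arm or gripper body.

**Last checks:**
- **Pin:** It stands upright, with the stem top at about 142 mm and the disc top at about 92–93 mm, as expected when home. Its axis is about 2–3 mm from the measured hinge axis, and the force on the tool is near zero.
- **Other pins:** Both are still in the rack. The square pin's plate looks turned slightly and perhaps shifted a few millimetres compared with the first picture, well under 25 mm. The network missed the square pin in the last side view, so I judged that from the scene picture.

**Disagreements:**
- The two cameras differed by 1–3 mm on the pin and mouth positions, so I used averages.
- The arm drifted several millimetres on multi-row moves, once by about 24 mm. The pin tip briefly touched the flare about 5 mm off axis with about 5 N; I corrected that before going on.

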